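Release the green glaze-sample ball from the two-lane dispenser

ROBOT

A 6-joint arm with a two-finger parallel gripper is mounted at the origin on the work surface. World frame = base frame: x ahead of the robot, y to its left, z up, the work surface at z = 0. Lengths are in m, angles in rad, forces in N, time in s.
With the tool pointing down it reaches from about 0.35 to 0.975 m from the base axis. Payload 4.9 kg.
Tool frame: the origin (TCP) lies midway between the tips of the shut fingers; the grasp point (between the pads) lies 19 mm behind it; z points along the fingers, y is the direction in which the jaws open and shut (so a half turn about z gives the same grasp; the last joint's range is limited). The gripper opens to 85 mm and grips with 20 to 120 N. Pads are 22 mm wide; open, the fingers measure 114 mm over their backs; the gripper's body (76 mm by 85 mm) begins 54 mm behind the grasp point. The pads swing forward as they close: fully open they stand 13 mm farther back than shut.
Start: joints at [1.161, 0.053, 1.613, -0, 1.476, -0.119], TCP at [0.179, 0.599, 0.197] pointing down, gripper open.
Joint ranges: [-3.01, 3.01], [-1.01, 2.22], [0.06, 2.58], [-1.02, 4.17], [0.09, 2.62], [-3.14, 3.14]. Speed limits (rad/s): [2.57, 2.57, 3.14, 3.14, 3.14, 3.14].

INTERFACE

Orientations are given as a rotation vector (axis times angle).
In Python, from station import ctrl gives the robot as it stands.
- The arm moves only by the tool jog_arm, never from a script. Its argument "steps" is a list of rows, each an object of numbers: "dx", "dy", "dz": the shift along the world's x, y, z in units of 60 mm (1.0 is 60 mm); "twist": the turn about the world's z in units of 10 degrees (1.0 is 10 degrees). A call has 1 to 5 rows; each row is the pose to reach, as a shift and turn from the pose measured when the call began; what a row does not reach only later rows make up. A row lasts 1/8 s, in which the tool goes at most 62.5 mm and 10.7 degrees, less where a joint would pass 70% of its speed; a pose out of reach is approached as far as the arm can. A call with a gripper value outside its range is refused whole. "gripper" is the closure in counts, from 0 (fully open) to 255 (shut), set as the call begins (left out, the last holds). The fingers move at their own pace and stop on an object; "newtons" is the grip in N (left out, the last holds). Time passes only in rows, so rows that repeat a pose let the fingers close. It gives the time, the measured TCP pose, the force and the opening at its end, in the units of the state.
- ctrl.get_obs(): the state, without advancing time (a new reading comes with each control period).
- ctrl.get_image(name): name is "scene" or "top" or "wrist"; returns a dict with "frame" (400x640x3 uint8, red, green, blue), "range_z" (400x640 float32, m along the optical axis (not along the pixel's ray), 0 where there is no reading), "fx", "fy", "cx", "cy" (pixels), "extrinsics" (4x4, takes a point from camera to world coordinates). Camera axes: x right, y down, z forward; pixel columns grow to the right and rows downward; lengths in m; the calibration is good to about 2 mm. A picture is of the moment at which its call begins.
- ctrl.finish_job(): hands the job in, once; it reports no verdict.
The state is a dict: "t": time; "q": joint angles; "dq": joint speeds; "effort": joint torques, N m; "tool_pos": TCP position; "tool_rot": TCP orientation; "contact_force": force on the tool from outside, world axes, zero at the start; "wrist_torque": the same for the moment, N m; "opening": finger opening in m.
Only numpy, scipy, OpenCV 4.12 (cv2) and the standard library are available. Lean on these libraries where they do the work, as an engineer would, in place of code of your own. Each camera call takes 0.05 s, during which the arm holds its last target.

TASK

Release the green glaze-sample ball, the one matching the tiles in the case, from the two-lane wooden dispenser: with the fingertips press down the brass paddle on the green ball's side and keep it down until the ball has rolled out into the cork-floored tray, then let go so that the gate drops shut again. Touch neither the balls nor the clear gates themselves, keep the white ball's gate shut, and leave the cup, rib, spoon and display case as they are.

Things in the scene. Friction and masses are not known exactly. Their poses are not given: they have to be found in the camera images.
- dispenser: Fixed brown wooden dispenser, base board 395 x 230 x 12 mm. Origin at table height on its centre line; x = the way the balls roll (away from the robot at yaw 0), y = its left, z up. Two sloping lanes at y = +50 (left) and -50 mm (right), open above, one ball in each at x = 41 mm behind a clear gate. Outside each lane a rocking lever: pivot at x = -30, y = +88 or -88, height 100 mm, between cheeks 110 mm high.
- tray (a point): Centre of the cork floor of the tray in front of both lanes, 18 mm above the table, at x = 165 mm in the dispenser's frame. Inside 118 mm (along x) by 218 mm (along y), walls to 62 mm above the table.
- paddle_left (a point): Centre of the top face of the left lever's brass paddle, which works the left lane's gate: 44 x 44 x 7 mm, level at rest, top 106 mm above the table, at x = -130, y = +88 mm in the dispenser's frame, 100 mm from its pivot, nothing under it but the base board. It moves with the lever, 41 mm down when fully pressed. A spring resists with 2 N at first, 4 to 5 N fully down.
- paddle_right (a point): The same for the right lever (y = -88 mm), which works the right lane's gate.
- lever_left (a joint): Angle of the left rocking lever, rad: 0 at rest (gate shut), grows as the paddle is pressed, stop at 0.42 (paddle 41 mm down). The ball gets free at about 0.3 (paddle 30 mm down). Springs back to 0 by itself when released.
- lever_right (a joint): The same for the right lever.
- gate_left (a point): Centre of the lower edge of the clear acrylic gate plate of the left lane, 5 x 30 x 53 mm, hung from the far end of the left lever; 47 mm above the table when shut, over 80 mm when fully lifted.
- gate_right (a point): The same for the right lane.
- ball_green: Oribe-green glazed stoneware ball, diameter 32 mm, 40 g, waiting in one of the two lanes (which one varies); origin at its centre, its axes turn as it rolls.
- ball_white: White glazed ball, same size, waiting in the other lane; origin at its centre.
- cup: Small stoneware cup, rim diameter 68 mm, 68 mm high, loose, standing beside the dispenser; origin at the centre of its underside.
- rib: Orange hard silicone rib, 105 x 45 x 7 mm, loose, lying flat between robot and dispenser; origin at the centre of its underside, x along its length.
- spoon: Stainless measuring spoon, 135 mm long, loose, lying beside the dispenser; origin under the bowl (38 mm wide, 13 mm high), handle towards its -x.
- case: Fixed clear acrylic display case, 160 x 220 x 80 mm, with raised lid hinged on its far rim (reaching about 250 mm high), standing to the left; origin at the centre of its underside.
- case_lid (a joint): Angle of the case's lid, rad: 0 shut, about 1.6 as it stands raised; it stays where it is.
- tile0: Oribe-green glazed tile 80 x 80 x 9 mm lying in the case; origin at the centre of its underside.
- tile1: The other such tile.

How it is judged:
By the outcome, as a careful person would: the job done as asked, in the order asked, and still so for the second after the job is handed in, with the robot touching nothing.
It also fails if it takes over 35 s, if anything falls off the work surface, if the arm or the gripper's body presses on something with over 40 N, if the wrist force passes 120 N, or if a joint passes its speed limit or range.

## Working session

There is one attempt and no reset: what is moved stays moved. The work goes in short steps, Python scripts to look and compute and a tool call to move; the robot and the scene stay as the last step left them, time stands still between calls to the robot, and variables do not carry over. Pictures are saved under pics/ and viewed, and the job is handed in when it is done.

Besides the shell and the picture viewer there is one more tool, called after "Request:" as name(argument=value, ...), one argument or row to a line, values as JSON. jog_arm: Moves the arm, as the interface text tells. Its arguments: {"type":"object","properties":{"steps":{"type":"array"},"gripper":{"type":"number"},"newtons":{"type":"number"}},"required":["steps"]}

```bash
mkdir -p pics
cat > h.py <<'E'
import cv2,numpy as np
from station import ctrl
def snap(n,f):
    d=ctrl.get_image(n); cv2.imwrite('pics/'+f,cv2.cvtColor(d['frame'],cv2.COLOR_RGB2BGR)); np.save('pics/'+f+'.npy',d,allow_pickle=True); return d
def pt(d,u,v):
    z=d['range_z'][int(v),int(u)]; E=np.array(d['extrinsics'])
    return (E@[(u-d['cx'])/d['fx']*z,(v-d['cy'])/d['fy']*z,z,1])[:3]
E
python3 - <<'E'
from h import *
o=ctrl.get_obs(); print({k:np.round(v,3) for k,v in o.items()})
snap('scene','s0.png'); snap('top','t0.png')
E
```

```text
{'t': np.float64(0.0), 'q': array([ 1.161,  0.053,  1.614, -0.   ,  1.476, -0.119]), 'dq': array([-0.002,  0.   ,  0.001,  0.001,  0.002, -0.   ]), 'effort': array([-0.0000e+00, -3.9369e+01, -3.7018e+01, -0.0000e+00,  7.0000e-03,
       -0.0000e+00]), 'tool_pos': array([0.179, 0.598, 0.195]), 'tool_rot': array([-4.550e-01, -3.108e+00,  3.000e-03]), 'contact_force': array([ 0.049, -0.696,  0.062]), 'wrist_torque': array([-0.006,  0.057, -0.018]), 'opening': np.float64(0.085)}
```

View pics/s0.png

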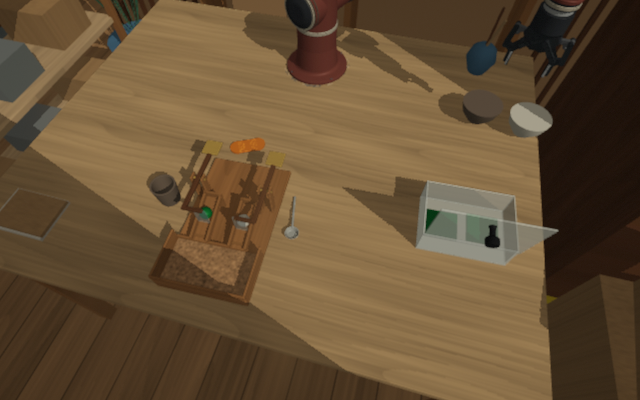

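View pics/t0.png

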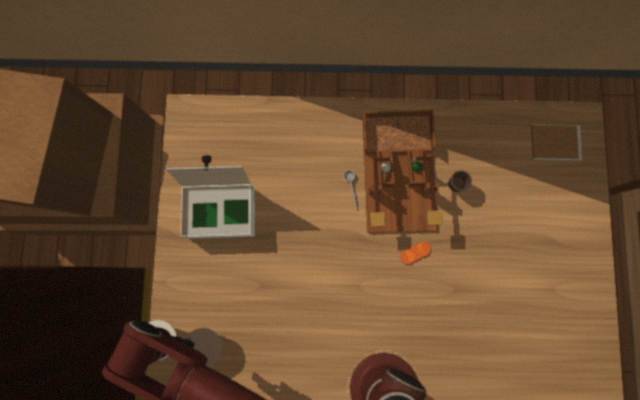

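The scene view shows the green ball at (205,212) and the top view shows it at (417,167), so it is in the right lane. The brass paddles in the top view are at about (377,219) and (435,218). The rib is at (416,254) and the cup at (459,182).

Run:
```python
from h import *
for f in ['t0','s0']:
    d=np.load(f'pics/{f}.png.npy',allow_pickle=True).item()
    E=np.array(d['extrinsics'])
    hsv=cv2.cvtColor(d['frame'],cv2.COLOR_RGB2HSV)
    if f=='t0':
        b=cv2.cvtColor(d['frame'],cv2.COLOR_RGB2BGR)
        cv2.imwrite('pics/t0z.png',cv2.resize(b[100:280,340:500],None,fx=3.3,fy=3.3,interpolation=cv2.INTER_CUBIC))
        pts=[(377,219),(435,218),(416,254),(459,182),(417,167),(386,167),(350,175)]
    else: pts=[(212,147),(274,160),(248,145),(205,212),(163,185)]
    for u,v in pts: print(f,u,v,pt(d,u,v).round(3),hsv[v,u])
    # brass mask
    vv,uu=np.mgrid[0:400,0:640]; z=d['range_z']
    P=np.stack([(uu-d['cx'])/d['fx']*z,(vv-d['cy'])/d['fy']*z,z,np.ones_like(z)],-1)@E.T
    m=((hsv[...,0]>=18)&(hsv[...,0]<=30)&(hsv[...,1]>130)&(P[...,2]>.085)&(P[...,2]<.125)&(z>0)).astype(np.uint8)
    n,l,s,c=cv2.connectedComponentsWithStats(m)
    for i in range(1,n):
        if s[i,4]>20:
            q=P[l==i]; print(f,s[i],c[i].round(1),'mean',q.mean(0)[:3].round(4))
            # ray to plane z=.106
            r=E[:3,:3]@[(c[i][0]-d['cx'])/d['fx'],(c[i][1]-d['cy'])/d['fy'],1]; print((E[:3,3]+r*(.106-E[2,3])/r[2]).round(4))
```

```text
t0 377 219 [0.521 0.034 0.109] [ 17 167 162]
t0 435 218 [ 0.528 -0.147  0.1  ] [ 17 165 156]
t0 416 254 [ 0.419 -0.103  0.008] [ 10 201 195]
t0 459 182 [ 0.66  -0.25   0.003] [12 96 53]
t0 417 167 [ 0.696 -0.099  0.065] [ 59 150  68]
t0 386 167 [0.692 0.002 0.076] [ 16  55 115]
t0 350 175 [0.677 0.114 0.003] [ 21  33 146]
t0 [372 213  12  13 105] [377.3 218.8] mean [0.5219 0.0327 0.1065]
[0.5219 0.0327 0.106 ]
t0 [428 212  13  12 103] [434.1 217.8] mean [ 0.5283 -0.1424  0.1065]
[ 0.5284 -0.1425  0.106 ]
s0 212 147 [ 0.531 -0.143  0.106] [ 21 162 142]
s0 274 160 [0.529 0.031 0.107] [ 20 160 143]
s0 248 145 [ 0.425 -0.098  0.009] [ 13 209 168]
s0 205 212 [ 0.704 -0.094  0.071] [ 69 141 110]
s0 163 185 [ 0.638 -0.258  0.034] [16 84 88]
s0 [201 140  21  15 225] [211.5 147. ] mean [ 0.5307 -0.1445  0.1057]
[ 0.5309 -0.1443  0.106 ]
s0 [265 151  20  16 236] [274.8 158.2] mean [0.5221 0.0306 0.1057]
[0.5224 0.0307 0.106 ]
```

```bash
sleep 3; ls pics
```

```text
s0.png
s0.png.npy
t0.png
t0.png.npy
t0z.png
```

Run:
```python
from h import *
d=np.load('pics/s0.png.npy',allow_pickle=True).item()
for u,v in [(482,97),(465,100),(500,115),(530,108),(548,122),(515,130),(480,55),(500,20),(425,185),(515,195),(420,250),(555,232)]: print(u,v,pt(d,u,v).round(3))
```

```text
482 97 [0.093 0.556 0.063]
465 100 [0.124 0.506 0.066]
500 115 [0.088 0.635 0.002]
530 108 [0.105 0.698 0.064]
548 122 [0.149 0.748 0.062]
515 130 [0.177 0.666 0.035]
480 55 [-0.084  0.536  0.083]
500 20 [-0.785  0.701 -0.191]
425 185 [0.475 0.424 0.068]
515 195 [0.393 0.679 0.002]
420 250 [0.629 0.445 0.001]
555 232 [ 0.184  1.022 -0.439]
```

View pics/t0z.png

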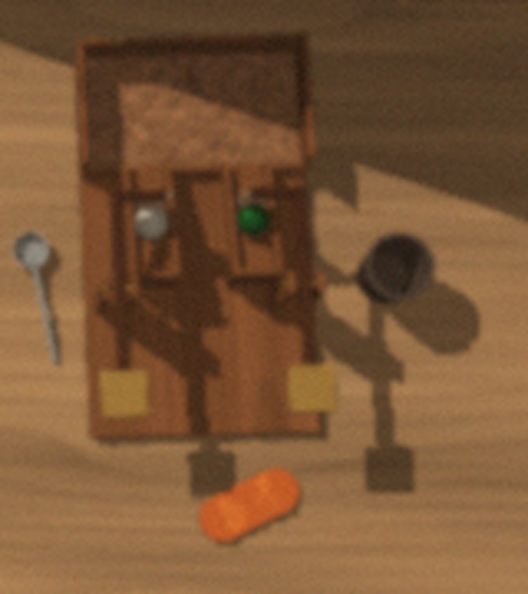

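The zoomed picture confirms it: the green ball at (253,218) is on the same side as the right paddle at (312,387). The target is about (0.525, -0.1435). I'll close the gripper and move across.

Request:
jog_arm(
  steps=[
    {"dx": 0.4,"dy": -0.8,"dz": 0.3,"twist": 0.4},
    {"dx": 0.9,"dy": -1.7,"dz": 0.5,"twist": 0.8},
    {"dx": 1.4,"dy": -2.6,"dz": 0.5,"twist": 1.2},
    {"dx": 1.8,"dy": -3.5,"dz": 0.5,"twist": 1.6},
    {"dx": 2.2,"dy": -4.4,"dz": 0.5,"twist": 1.9},
  ],
  gripper=255,
)

```text
t: 0.72
tool_pos: [0.3112, 0.3323, 0.2251]
tool_rot: [0.068, -3.141, 0.003]
contact_force: [1.4, 0.1, 0.5]
opening: 0.0002
```

Request:
jog_arm(
  steps=[
    {"dx": 0.4,"dy": -0.9},
    {"dx": 0.8,"dy": -1.8},
    {"dx": 1.2,"dy": -2.7},
    {"dx": 1.6,"dy": -3.6},
    {"dx": 2.0,"dy": -4.5},
  ],
)

```text
validation failed for argument at $.st...
```

```bash
python3 -c "
from h import *
o=ctrl.get_obs();print(o['t'],o['tool_pos'],o['tool_rot'])"
```

```text
0.725 [0.31119158 0.33230673 0.22505318] [ 0.06770093 -3.14061645  0.00344874]
```

The call was refused and the arm didn't move. I'll resend it with all four keys in every row.

Request:
jog_arm(
  steps=[
    {"dx": 0.4,"dy": -0.9,"dz": 0.0,"twist": 0.0},
    {"dx": 0.8,"dy": -1.8,"dz": 0.0,"twist": 0.0},
    {"dx": 1.2,"dy": -2.7,"dz": 0.0,"twist": 0.0},
    {"dx": 1.6,"dy": -3.6,"dz": 0.0,"twist": 0.0},
    {"dx": 2.0,"dy": -4.5,"dz": 0.0,"twist": 0.0},
  ],
)

```text
t: 1.35
tool_pos: [0.4314, 0.0604, 0.2248]
tool_rot: [-0.067, 3.141, -0.003]
contact_force: [0.8, 0.3, 0.1]
opening: -0.0001
```

Request:
jog_arm(
  steps=[
    {"dx": 0.4,"dy": -0.85,"dz": 0.0,"twist": 0.0},
    {"dx": 0.8,"dy": -1.7,"dz": 0.0,"twist": 0.0},
    {"dx": 1.2,"dy": -2.6,"dz": -0.3,"twist": 0.0},
    {"dx": 1.56,"dy": -3.4,"dz": -0.8,"twist": 0.0},
    {"dx": 1.56,"dy": -3.4,"dz": -1.3,"twist": 0.0},
  ],
)

```text
t: 1.98
tool_pos: [0.5255, -0.1466, 0.1453]
tool_rot: [0.061, -3.14, 0.003]
contact_force: [0.1, 0.5, -0.5]
opening: 0.0003
```

```bash
python3 -c "
from h import *
o=ctrl.get_obs();print(o['t'],o['tool_pos'],o['contact_force'])
d=snap('scene','s1.png');b=cv2.cvtColor(d['frame'],cv2.COLOR_RGB2BGR)
cv2.imwrite('pics/s1z.png',cv2.resize(b[90:310,130:330],None,fx=2.7,fy=2.7,interpolation=cv2.INTER_CUBIC))
snap('wrist','w1.png')"
```

```text
1.975 [ 0.52546207 -0.14664104  0.14530809] [ 0.09344558  0.54266036 -0.50362795]
```

View pics/s1z.png

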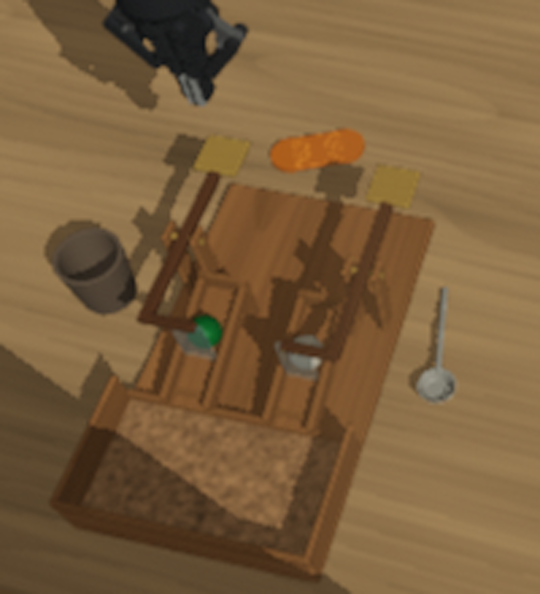

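View pics/w1.png

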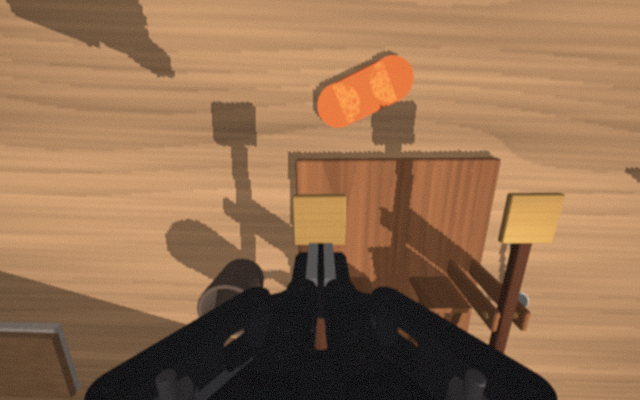

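```bash
python3 -c "
from h import *
for n in ['s1','w1']:
    d=np.load(f'pics/{n}.png.npy',allow_pickle=True).item();E=np.linalg.inv(np.array(d['extrinsics']))
    for p in [(.5255,-.1466,.1453),(.5255,-.1466,.106),(.5295,-.1435,.106),(.5255,-.1466,.066)]:
        c=E@[*p,1];print(n,p,(c[0]/c[2]*d['fx']+d['cx']).round(1),(c[1]/c[2]*d['fy']+d['cy']).round(1))
    if n=='w1':
        for u,v in [(293,195),(347,195),(293,243),(345,243),(320,220)]:
            r=np.array(d['extrinsics'])[:3,:3]@[(u-d['cx'])/d['fx'],(v-d['cy'])/d['fy'],1];o=np.array(d['extrinsics'])[:3,3];print(u,v,(o+r*(.106-o[2])/r[2]).round(4),pt(d,u,v).round(3))
"
```

```text
s1 (0.5255, -0.1466, 0.1453) 207.9 135.3
s1 (0.5255, -0.1466, 0.106) 211.6 145.3
s1 (0.5295, -0.1435, 0.106) 212.0 146.6
s1 (0.5255, -0.1466, 0.066) 215.1 154.7
w1 (0.5255, -0.1466, 0.1453) 318.0 237.6
w1 (0.5255, -0.1466, 0.106) 318.3 216.8
w1 (0.5295, -0.1435, 0.106) 321.9 221.4
w1 (0.5255, -0.1466, 0.066) 318.6 201.6
293 195 [ 0.5076 -0.1676  0.106 ] [ 0.508 -0.168  0.103]
347 195 [ 0.5059 -0.1243  0.106 ] [ 0.533 -0.114  0.014]
293 243 [ 0.5502 -0.1672  0.106 ] [ 0.603 -0.176  0.002]
345 243 [ 0.5485 -0.123   0.106 ] [ 0.594 -0.112  0.015]
320 220 [ 0.5283 -0.1451  0.106 ] [ 0.527 -0.145  0.108]
```

The wrist picture puts the paddle at (293-347, 195-245), centre about (0.528, -0.1445), which agrees with the first fixes. In the scene view the fingertips seem about 6 px higher than the TCP projects, so I'll descend in steps and watch the force.

Request:
jog_arm(
  steps=[
    {"dx": 0.0,"dy": 0.04,"dz": -0.3,"twist": 0.0},
    {"dx": 0.0,"dy": 0.04,"dz": -0.5,"twist": 0.0},
    {"dx": 0.0,"dy": 0.04,"dz": -0.6,"twist": 0.0},
    {"dx": 0.0,"dy": 0.04,"dz": -0.7,"twist": 0.0},
  ],
)

```text
t: 2.58
tool_pos: [0.5224, -0.1406, 0.1]
tool_rot: [0.066, -3.133, -0.002]
contact_force: [0.0, 0.4, 0.0]
opening: 0.0001
```

```bash
python3 -c "
from h import *
o=ctrl.get_obs();print(o['t'],o['tool_pos'],o['contact_force'])
d=snap('scene','s2.png');b=cv2.cvtColor(d['frame'],cv2.COLOR_RGB2BGR)
cv2.imwrite('pics/s2z.png',cv2.resize(b[90:310,130:330],None,fx=2.7,fy=2.7,interpolation=cv2.INTER_CUBIC))"
```

```text
2.575 [ 0.52242322 -0.14063602  0.09997422] [0.04055803 0.44230816 0.04149385]
```

View pics/s2z.png

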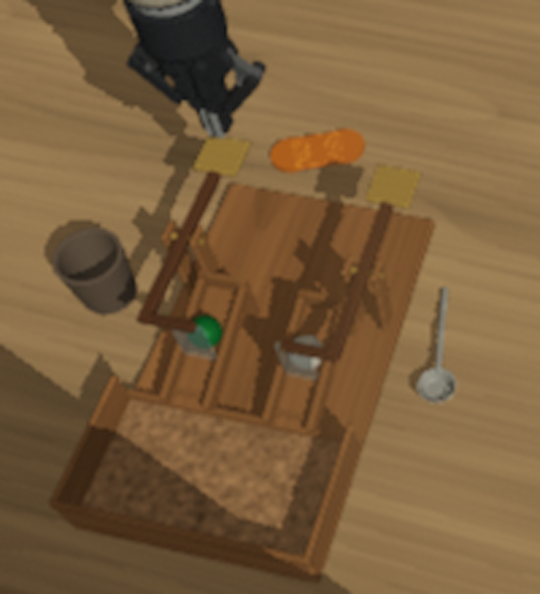

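```bash
python3 -c "
from h import *
d=np.load('pics/s2.png.npy',allow_pickle=True).item()
print(d['frame'][130:146,211].tolist())
for v in range(130,146):print(v,[pt(d,u,v).round(3).tolist() for u in (208,211,213)])
E=np.linalg.inv(np.array(d['extrinsics']))
c=E@[.5224,-.1406,.1,1];print((c[0]/c[2]*d['fx']+d['cx']).round(1),(c[1]/c[2]*d['fy']+d['cy']).round(1))
o=ctrl.get_obs();print(o['tool_pos'],o['contact_force'],o['q'],o['tool_rot'])
snap('wrist','w2.png')
o=ctrl.get_obs();print(o['tool_pos'],o['contact_force'],o['tool_rot'],o['dq'])
"
```

```text
[[26, 27, 27], [27, 28, 27], [30, 30, 29], [36, 36, 35], [47, 48, 45], [68, 69, 65], [86, 87, 82], [92, 93, 88], [102, 102, 96], [110, 111, 105], [111, 108, 95], [131, 111, 71], [146, 117, 54], [146, 117, 54], [146, 117, 54], [147, 118, 55]]
130 [[0.534, -0.133, 0.178], [0.529, -0.129, 0.174], [0.534, -0.119, 0.182]]
131 [[0.533, -0.135, 0.173], [0.529, -0.13, 0.17], [0.522, -0.13, 0.162]]
132 [[0.534, -0.136, 0.17], [0.529, -0.131, 0.166], [0.524, -0.129, 0.161]]
133 [[0.534, -0.137, 0.166], [0.528, -0.133, 0.16], [0.526, -0.128, 0.161]]
134 [[0.534, -0.138, 0.162], [0.529, -0.133, 0.157], [0.529, -0.127, 0.16]]
135 [[0.535, -0.138, 0.159], [0.527, -0.136, 0.151], [0.529, -0.128, 0.156]]
136 [[0.533, -0.141, 0.152], [0.531, -0.134, 0.152], [0.529, -0.129, 0.151]]
137 [[0.534, -0.141, 0.15], [0.529, -0.136, 0.146], [0.53, -0.13, 0.149]]
138 [[0.533, -0.143, 0.145], [0.531, -0.136, 0.144], [0.528, -0.132, 0.143]]
139 [[0.532, -0.145, 0.139], [0.532, -0.136, 0.141], [0.424, -0.215, -0.001]]
140 [[0.511, -0.164, 0.106], [0.533, -0.136, 0.139], [0.507, -0.151, 0.105]]
141 [[0.513, -0.163, 0.105], [0.513, -0.153, 0.107], [0.511, -0.149, 0.106]]
142 [[0.517, -0.161, 0.105], [0.515, -0.153, 0.105], [0.515, -0.147, 0.108]]
143 [[0.52, -0.16, 0.104], [0.52, -0.15, 0.108], [0.518, -0.145, 0.107]]
144 [[0.524, -0.157, 0.107], [0.523, -0.149, 0.107], [0.519, -0.146, 0.103]]
145 [[0.527, -0.156, 0.106], [0.524, -0.149, 0.105], [0.525, -0.142, 0.107]]
214.6 146.3
[ 0.52192505 -0.14047476  0.0991026 ] [-1.35698838 -0.34818338 -0.59043619] [-3.99652023e-01 -6.13402292e-02  1.89396269e+00 -1.72574608e-03
  1.31772144e+00 -2.01176709e+00] [ 0.06540772 -3.13223763 -0.003207  ]
[ 0.52190561 -0.14056205  0.09939275] [ 0.32183797 -0.40404954 -0.84255323] [ 0.06515502 -3.13208451 -0.00331754] [-0.00202563 -0.00541738 -0.0100642  -0.0008697   0.00853389 -0.00151926]
```

View pics/w2.png

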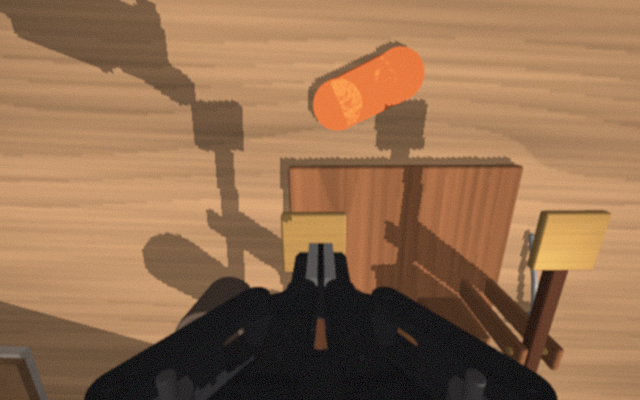

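```bash
python3 -c "
from h import *
for n in ['w1','w2']:
    d=np.load(f'pics/{n}.png.npy',allow_pickle=True).item();E=np.array(d['extrinsics'])
    print(n,E.round(4).tolist())
    P=[(320,205),(530,215),(400,180),(100,330-200)] if n=='w1' else [(315,225),(575,230),(350,190),(100,130)]
    for u,v in P+[(314,260),(326,260),(316,250)]:print(u,v,d['range_z'][v,u],pt(d,u,v).round(3),d['frame'][v,u])
    E=np.linalg.inv(E)
for n in ['s1']:
    d=np.load(f'pics/{n}.png.npy',allow_pickle=True).item()
    for v in range(116,136,2):print(v,[pt(d,u,v).round(3).tolist() for u in (201,203,205)])
"
```

```text
w1 [[-0.0397, 0.9497, 0.3107, 0.4421], [0.9992, 0.0374, 0.0134, -0.1485], [0.0011, 0.311, -0.9504, 0.3194], [0.0, 0.0, 0.0, 1.0]]
320 205 0.22363056 [ 0.515 -0.146  0.108] [197 150  86]
530 215 0.22672294 [0.517 0.026 0.108] [222 175 100]
400 180 0.31417987 [ 0.513 -0.055  0.013] [92 60 39]
100 130 0.3089199 [ 0.473 -0.392  0.001] [189 146 107]
314 260 0.1367136 [ 0.512 -0.149  0.198] [88 87 86]
326 260 0.13651942 [ 0.512 -0.143  0.199] [89 84 83]
316 250 0.14633165 [ 0.512 -0.148  0.188] [87 81 80]
w2 [[-0.0414, 0.9497, 0.3103, 0.4419], [0.9991, 0.0389, 0.0142, -0.1451], [0.0014, 0.3106, -0.9505, 0.2784], [0.0, 0.0, 0.0, 1.0]]
315 225 0.18445964 [ 0.514 -0.145  0.108] [198 148  83]
575 230 0.1871257 [0.511 0.03  0.107] [219 167  94]
350 190 0.27611786 [ 0.516 -0.112  0.013] [162 104  69]
100 130 0.26759315 [ 0.469 -0.356  0.003] [179 138  99]
314 260 0.13759895 [ 0.512 -0.145  0.157] [88 86 84]
326 260 0.13598235 [ 0.511 -0.139  0.158] [89 82 83]
316 250 0.14614421 [ 0.512 -0.144  0.148] [89 86 84]
116 [[0.538, -0.136, 0.23], [0.533, -0.134, 0.225], [0.536, -0.126, 0.231]]
118 [[0.538, -0.138, 0.223], [0.532, -0.137, 0.217], [0.528, -0.134, 0.214]]
120 [[0.535, -0.143, 0.211], [0.531, -0.14, 0.209], [0.531, -0.134, 0.21]]
122 [[0.535, -0.144, 0.205], [0.533, -0.141, 0.203], [0.53, -0.137, 0.201]]
124 [[0.536, -0.146, 0.197], [0.534, -0.142, 0.197], [0.532, -0.137, 0.197]]
126 [[0.536, -0.148, 0.19], [0.537, -0.142, 0.192], [0.531, -0.141, 0.187]]
128 [[0.391, -0.271, -0.002], [0.536, -0.145, 0.184], [0.533, -0.141, 0.181]]
130 [[0.403, -0.264, 0.003], [0.398, -0.261, -0.001], [0.395, -0.256, -0.003]]
132 [[0.409, -0.262, 0.001], [0.407, -0.256, 0.001], [0.406, -0.249, 0.002]]
134 [[0.414, -0.26, -0.002], [0.414, -0.253, 0.0], [0.412, -0.247, -0.0]]
```

The wrist picture shows the shut fingertips short of the paddle, with their lower end near (320,245). The depth data from both cameras puts the real tips at about z = 0.137, x = 0.522, y = -0.141. The reported TCP z is 0.100, so that reading is about 37 mm low. The zero force also fits no contact yet. From here I'll go by the cameras and the force, lowering in small steps.

Request:
jog_arm(
  steps=[
    {"dx": 0.03,"dy": -0.05,"dz": -0.15,"twist": 0.0},
    {"dx": 0.03,"dy": -0.05,"dz": -0.3,"twist": 0.0},
    {"dx": 0.03,"dy": -0.05,"dz": -0.4,"twist": 0.0},
    {"dx": 0.03,"dy": -0.05,"dz": -0.4,"twist": 0.0},
  ],
)

```text
t: 3.18
tool_pos: [0.5231, -0.1433, 0.0744]
tool_rot: [0.065, -3.13, -0.005]
contact_force: [-0.0, 0.5, 0.6]
opening: -0.0003
```

```bash
cat >> h.py <<'E'
def look(i):
    o=ctrl.get_obs();print(o['t'],o['tool_pos'],o['contact_force'],o['tool_rot'])
    d=snap('scene',f's{i}.png');b=cv2.cvtColor(d['frame'],cv2.COLOR_RGB2BGR)
    cv2.imwrite(f'pics/s{i}z.png',cv2.resize(b[90:310,130:330],None,fx=2.7,fy=2.7,interpolation=cv2.INTER_CUBIC))
    w=snap('wrist',f'w{i}.png');E=np.array(w['extrinsics']);print('wristcam',E[:3,3].round(4),E[2].round(3),'est tip',(E[:3,3]+[.0805,.0045,-.1415]).round(4))
    for u,v in [(314,260),(326,260),(316,250)]:print(pt(w,u,v).round(3))
    return d
E
python3 -c "
from h import *
look(3)"
```

```text
3.175 [ 0.52305983 -0.14330876  0.07438398] [-0.0276136   0.49316715  0.62233979] [ 0.06500872 -3.13046042 -0.00450623]
wristcam [ 0.4436 -0.1481  0.2544] [ 0.002  0.31  -0.951  0.254] est tip [ 0.5241 -0.1436  0.1129]
[ 0.513 -0.148  0.134]
[ 0.514 -0.142  0.132]
[ 0.514 -0.147  0.123]
```

View pics/s3z.png

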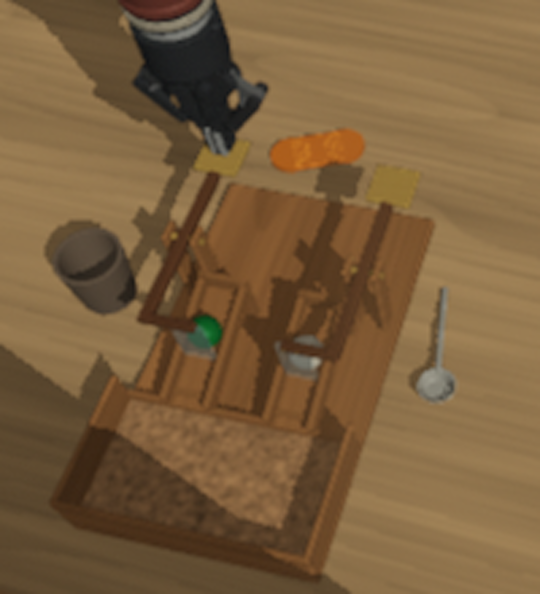

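View pics/w3.png

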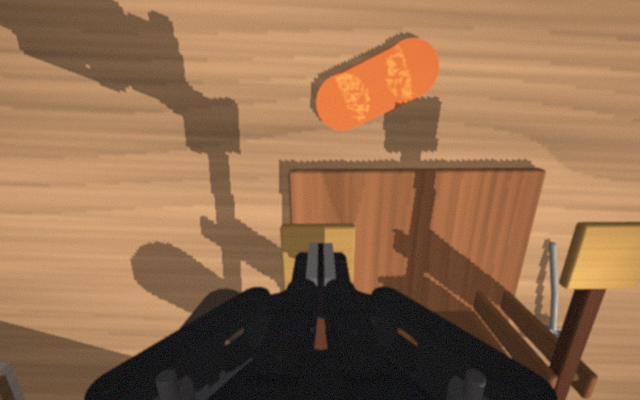

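The tips, at crop (222,150), are now just above the middle of the right paddle. The wrist view agrees, and the estimated tip z is 0.113. Next I press.

Request:
jog_arm(
  steps=[
    {"dx": 0.0,"dy": 0.0,"dz": -0.1,"twist": 0.0},
    {"dx": 0.0,"dy": 0.0,"dz": -0.2,"twist": 0.0},
    {"dx": 0.0,"dy": 0.0,"dz": -0.3,"twist": 0.0},
    {"dx": 0.0,"dy": 0.0,"dz": -0.35,"twist": 0.0},
  ],
)

```text
t: 3.78
tool_pos: [0.5242, -0.1437, 0.0544]
tool_rot: [0.065, -3.133, -0.003]
contact_force: [2.3, -0.3, 3.3]
opening: 0.0004
```

```bash
python3 -c "
from h import *
look(4)"
```

```text
3.775 [ 0.52422991 -0.14369172  0.05441515] [ 2.29443367 -0.29752929  3.2929937 ] [ 6.51676340e-02 -3.13310594e+00 -2.91422972e-03]
wristcam [ 0.4439 -0.1482  0.2334] [ 0.001  0.311 -0.95   0.233] est tip [ 0.5244 -0.1437  0.0919]
[ 0.514 -0.148  0.113]
[ 0.514 -0.142  0.112]
[ 0.515 -0.147  0.101]
```

View pics/s4z.png

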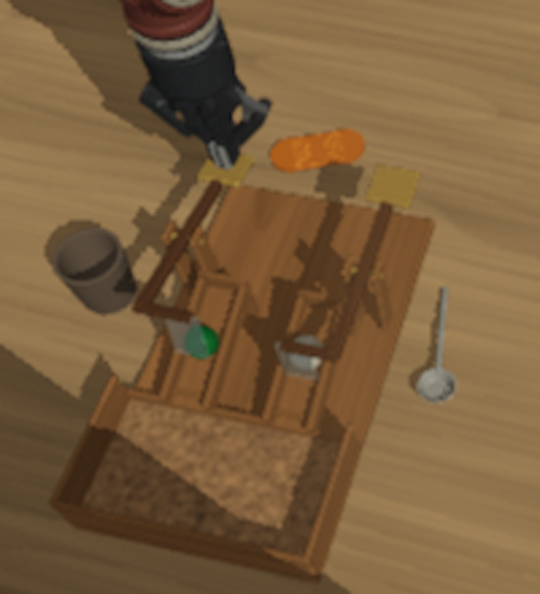

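The force is now 3.3 N. The right gate is lifting, and the ball shows at (200,342) under it. I'll press on to nearly full stroke and hold.

Request:
jog_arm(
  steps=[
    {"dx": 0.0,"dy": 0.0,"dz": -0.2,"twist": 0.0},
    {"dx": 0.0,"dy": 0.0,"dz": -0.4,"twist": 0.0},
    {"dx": 0.0,"dy": 0.0,"dz": -0.4,"twist": 0.0},
    {"dx": 0.0,"dy": 0.0,"dz": -0.4,"twist": 0.0},
    {"dx": 0.0,"dy": 0.0,"dz": -0.4,"twist": 0.0},
  ],
)

```text
t: 4.5
tool_pos: [0.5227, -0.1435, 0.0296]
tool_rot: [0.065, -3.13, -0.004]
contact_force: [-2.6, -0.3, 3.8]
opening: -0.0004
```

```bash
python3 -c "
from h import *
look(5)"
```

```text
4.5 [ 0.52274676 -0.14345645  0.02961168] [-2.61473955 -0.26837012  3.84699489] [ 0.06518145 -3.12966353 -0.00403113]
wristcam [ 0.4432 -0.1481  0.2092] [ 0.002  0.308 -0.951  0.209] est tip [ 0.5237 -0.1436  0.0677]
[ 0.513 -0.148  0.087]
[ 0.513 -0.142  0.087]
[ 0.513 -0.147  0.078]
```

View pics/s5z.png

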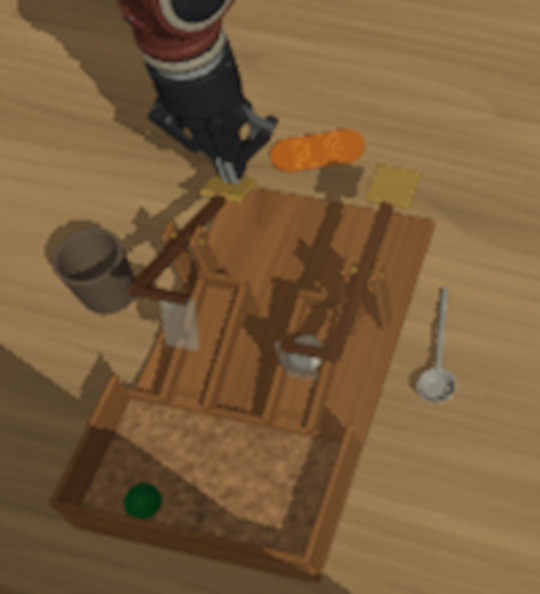

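The ball is in the tray at (143,500), the right gate is up and the left gate is shut. I'll hold briefly until the ball settles, then check.

Request:
jog_arm(
  steps=[
    {"dx": 0.0,"dy": 0.0,"dz": 0.0,"twist": 0.0},
    {"dx": 0.0,"dy": 0.0,"dz": 0.0,"twist": 0.0},
    {"dx": 0.0,"dy": 0.0,"dz": 0.0,"twist": 0.0},
    {"dx": 0.0,"dy": 0.0,"dz": 0.0,"twist": 0.0},
  ],
)

```text
t: 5.1
tool_pos: [0.5227, -0.1435, 0.0297]
tool_rot: [0.065, -3.13, -0.004]
contact_force: [-1.6, -0.1, 3.3]
opening: -0.0001
```

```bash
python3 -c "
from h import *
look(6)"
```

```text
5.1 [ 0.5227318  -0.14345882  0.02966437] [-1.63108122 -0.0966273   3.330899  ] [ 0.06517648 -3.12970456 -0.00395532]
wristcam [ 0.4432 -0.1481  0.2092] [ 0.002  0.308 -0.951  0.209] est tip [ 0.5237 -0.1436  0.0677]
[ 0.513 -0.148  0.088]
[ 0.443 -0.148  0.209]
[ 0.512 -0.147  0.079]
```

View pics/s6z.png

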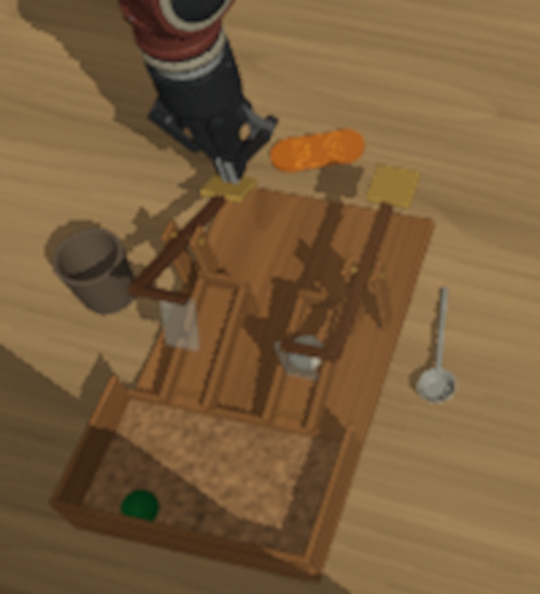

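The ball has settled in the tray at (140,505). I'll raise the tool smoothly to release the paddle.

Request:
jog_arm(
  steps=[
    {"dx": 0.0,"dy": 0.0,"dz": 0.2,"twist": 0.0},
    {"dx": 0.0,"dy": 0.0,"dz": 0.4,"twist": 0.0},
    {"dx": 0.0,"dy": 0.0,"dz": 0.65,"twist": 0.0},
    {"dx": 0.0,"dy": 0.0,"dz": 1.0,"twist": 0.0},
    {"dx": 0.0,"dy": 0.0,"dz": 1.6,"twist": 0.0},
  ],
)

```text
t: 5.82
tool_pos: [0.5225, -0.1429, 0.1259]
tool_rot: [0.065, -3.129, -0.006]
contact_force: [-0.7, -1.4, -0.2]
opening: -0.0
```

Request:
jog_arm(
  steps=[
    {"dx": -0.2,"dy": 0.0,"dz": 0.5,"twist": 0.0},
    {"dx": -0.4,"dy": 0.0,"dz": 0.9,"twist": 0.0},
    {"dx": -0.4,"dy": 0.0,"dz": 0.9,"twist": 0.0},
    {"dx": -0.4,"dy": 0.0,"dz": 0.9,"twist": 0.0},
    {"dx": -0.4,"dy": 0.0,"dz": 0.9,"twist": 0.0},
  ],
)

```text
t: 6.45
tool_pos: [0.4981, -0.1425, 0.1783]
tool_rot: [0.066, -3.127, -0.008]
contact_force: [-0.1, -0.2, 0.2]
opening: -0.0001
```

```bash
python3 -c "
from h import *
d=look(7)
for u,v in [(212,147),(274,160),(181,276),(163,185),(248,145)]:print(pt(d,u,v).round(3))
t=snap('top','t7.png')
hsv=cv2.cvtColor(t['frame'],cv2.COLOR_RGB2HSV);m=(abs(hsv[...,0].astype(int)-60)<15)&(hsv[...,1]>100)
m[:,:300]=0
ys,xs=np.nonzero(m);print(xs.mean(),ys.mean(),len(xs),pt(t,round(xs.mean()),round(ys.mean())))"
```

```text
6.45 [ 0.49807509 -0.14250723  0.17828317] [-0.07013313 -0.18970908  0.16144949] [ 0.06552126 -3.12737842 -0.00754127]
wristcam [ 0.4189 -0.1476  0.3581] [ 0.004  0.306 -0.952  0.358] est tip [ 0.4994 -0.1431  0.2166]
[ 0.489 -0.147  0.235]
[ 0.489 -0.141  0.236]
[ 0.489 -0.146  0.226]
[ 0.532 -0.142  0.108]
[0.528 0.03  0.106]
[ 0.866 -0.085  0.051]
[ 0.638 -0.259  0.033]
[ 0.424 -0.099  0.007]
412.2093023255814 118.83720930232558 43 [ 0.86006606 -0.08636435  0.05206877]
```

View pics/s7z.png

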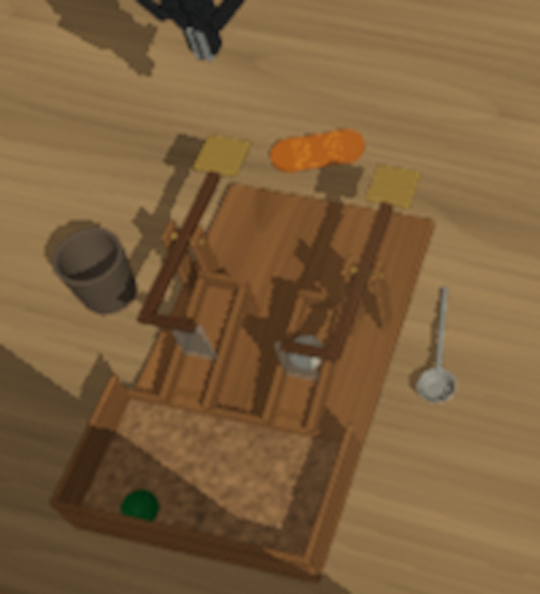

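The right paddle is back level at (222,155), z about 0.107, and its gate is shut at (195,340). The green ball rests in the tray at (140,505), and the white ball is still behind its shut gate at (305,352). The cup, rib and spoon haven't moved, and the arm is clear, so I'm handing in.

```bash
python3 -c "
from station import ctrl
print(ctrl.finish_job())"
```

```text
the job is handed in; nothing more can be done
None
```

I released the green ball into the cork tray and handed the job in. It was in the right lane, so I pressed the right paddle about 38 mm with the shut fingertips and held it until the ball had settled. I then let go and backed the arm away; the clock read about 6.5 s.

**Last checks:**
- **Right lever:** the paddle is level again at about 0.107 m, and its gate is shut.
- **Green ball:** it rests in the tray at about (0.86, -0.086).
- **White ball:** it is still behind its shut gate.
- **Other objects:** the cup, rib and spoon looked unmoved in the last picture. I did not look at the display case again, but after leaving the start pose the arm did not go near it.
- **Forces:** the vertical readings between moves were at most about 4 N.

**What disagreed or failed:**
- **TCP height:** near the paddle, the reported height was about 37 mm lower than where both cameras showed the fingertips, and the reported tilt drifted slightly. I relied on the cameras and the contact force for the press; the cause is unknown.
- **Refused move:** one move call was refused by input validation without moving the arm. I resent it with all four keys in each row and it was accepted.

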